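# Film the next step of the wax-painting demo

## Task

Film the next step of the wax-painting demo: press the red record button all the way down and let it up again; then point at the yellow-ochre paint pan, holding the fingertips, tool downwards, two to four centimetres above its middle for at least two seconds, without dipping down to any of the other pans. Then point in the same way at the square plum-coloured patch on the taped panel for at least two seconds, and finish still pointing at it, touching nothing. Touch only the button: no pan, nor the panel, nor anything else on the table may be touched, moved or lifted.

Things in the scene. Friction and masses are not known exactly. Their poses are not given: they have to be found in the camera images.
- record (a joint): travel of the red record button: 0 = up, 0.006 m = fully down; a spring returns it, about 5 N holds it fully down
- record_top (a point): centre of the top face of the red round button cap (34 mm across); the cap stands in a black round housing 50 mm across and 12 mm tall, fixed to the table, and is pressed straight down. The cap's face is 22 mm above the table when up
- pan_ochre: loose wax-paint pan: flat white round dish 62 mm across and 16 mm tall, filled to the top with yellow-ochre wax (disc 54 mm across). Origin: centre of its underside, z up; stands on the table, the top is 16 mm higher. The one to point at
- pan_sienna: loose wax-paint pan: flat white round dish 62 mm across and 16 mm tall, filled to the top with reddish-brown wax (disc 54 mm across). Origin: centre of its underside, z up; stands on the table, the top is 16 mm higher
- pan_blue: loose wax-paint pan: flat white round dish 62 mm across and 16 mm tall, filled to the top with deep blue wax (disc 54 mm across). Origin: centre of its underside, z up; stands on the table, the top is 16 mm higher
- pan_pearl: loose wax-paint pan: flat white round dish 62 mm across and 16 mm tall, filled to the top with pearl-grey wax (disc 54 mm across). Origin: centre of its underside, z up; stands on the table, the top is 16 mm higher
- panel: fixed painting panel, off-white top 140 mm (its x) by 200 mm (its y), 36 mm tall, sides wrapped in blue tape, light-blue and grey-green painted bands along its two long edges, on a sheet of brown paper. Origin: centre of its underside
- patch: fixed square of dark plum (purple-red) wax, 44 x 44 mm and 3 mm thick, somewhere on top of the panel. Origin: centre of its underside, 36 mm above the table (its top is 39 mm above the table), z up
- brush: loose paint brush with red handle, 200 mm long, lying beyond the panel along its own x. Origin: underside, near its middle
- tape_roll: loose roll of blue masking tape lying flat, 110 mm across, 36 mm tall. Origin: centre of its underside
- bottle: loose clear water bottle with blue label, 64 mm across, 200 mm tall, standing. Origin: centre of its underside
- jar: loose amber glass jar with steel lid, 70 mm across, 90 mm tall, standing. Origin: centre of its underside
There are look-alikes about, which are no part of the job. What is shaped like the pan_ochre but green, pink or turquoise is not meant.

How it is judged:
By the outcome, as a careful person would: the job done as asked, in the order asked, and still so for the second after the job is handed in, with the robot touching nothing.
It also fails if it takes over 61 s, if anything falls off the work surface, if the arm or the gripper's body presses on something with over 40 N, if the wrist force passes 120 N, or if a joint passes its speed limit or range.

## Robot

A 7-joint arm with a two-finger parallel gripper is mounted at the origin on the work surface. World frame = base frame: x ahead of the robot, y to its left, z up, the work surface at z = 0. Lengths are in m, angles in rad, forces in N, time in s.
With the tool pointing down it reaches from about 0.425 to 0.95 m from the base axis. Payload 4.7 kg.
Tool frame: the origin (TCP) lies between the finger pads, 19 mm behind the fingertips; this is the grasp point; z points along the fingers, y is the line along which they close (so a half turn about z gives the same grasp; the last joint's range is limited). The gripper opens to 85 mm and grips with 20 to 120 N. Pads are 22 mm wide; open, the fingers measure 114 mm over their backs; the gripper's body (76 mm by 85 mm) begins 54 mm behind the grasp point. The pads swing forward as they close: fully open they stand 13 mm farther back than shut.
Start: joints at [1.096, 0.469, -0.049, 1.532, 0.024, 1.141, -0.082], TCP at [0.291, -0.609, 0.25] pointing down, gripper open.
Joint ranges: [-2.59, 2.59], [-0.33, 1.99], [-1.39, 1.29], [0.1, 2.45], [-1.04, 4.18], [0.21, 1.99], [-2.66, 2.66]. Speed limits (rad/s): [2.57, 2.57, 3.14, 3.14, 3.14, 3.14, 3.14].

## Interface

Orientations are given as [roll, pitch, yaw] about the fixed x, y, z axes, in that order (R = Rz(yaw) Ry(pitch) Rx(roll)).
In Python, from plant import robot gives the robot as it stands. Calls block until the motion is done:
- robot.goto(position, orientation): joint-space move of the TCP to a pose.
- robot.move_straight(position, vel=0.15, attitude=None, contact_N=None): straight line of the TCP; attitude=None keeps the orientation; vel is the mean speed in m/s. With contact_N (N) it stops when the force on the tool has changed by that much, and returns True; else False.
- robot.move_joints(angles): joint-space move.
- robot.grip(opening, strength=None): opening from 0.0 (shut) to 1.0 (fully open); strength is the grip in N (None keeps the last); returns when the fingers have stopped.
- robot.sleep(seconds).
- robot.inverse_kinematics(position, orientation): joint angles nearest the present ones, or None.
- robot.sense(): the state.
- robot.grab_frame(name): name is "scene" or "top" or "wrist"; returns a dict with "image" (480x640x3 uint8, red, green, blue), "range_z" (480x640 float32, m along the optical axis (not along the pixel's ray), 0 where there is no reading), "fx", "fy", "cx", "cy" (pixels), "dist_coeffs" ([k1, k2, p1, p2, k3] as OpenCV has them; the pictures are not rectified), "R" (3x3) and "t" (3): a world point X has camera coordinates R X + t. Camera axes: x right, y down, z forward; pixel columns grow to the right and rows downward; lengths in m; the calibration is good to about 2 mm. A picture is of the moment at which its call begins.
A pose or a line that the arm cannot do raises robot.IKError and nothing moves.
- robot.close_job(): hands the job in; it is judged then, once.
The state is a dict: "t": time; "joint_pos": joint angles; "joint_velocities": joint speeds; "effort": joint torques, N m; "tcp_pos": TCP position; "tcp_rot": TCP orientation; "wrist_force": force on the tool from outside, world axes, zero at the start; "torque": the same for the moment, N m; "opening": opening from 0.0 (shut) to 1.0 (fully open); "gripper_force": force on a finger pad.
Only numpy, scipy, OpenCV 4.12 (cv2) and the standard library are available. Lean on these libraries where they do the work, as an engineer would, in place of code of your own. Each camera call takes 0.05 s, during which the arm holds its last target. There are 200 camera calls.

## Working session

There is one attempt and no reset: what is moved stays moved. The work goes in short steps, each a Python script; the robot and the scene stay as the last script left them, time stands still between calls to the robot, and variables do not carry over. Pictures are saved under pics/ and viewed, at most 10 in all, crops included, and the job is handed in when it is done.

```bash
mkdir -p pics
cat > h.py <<'E'
import numpy as np, cv2, pickle
def world(f,u,v,z=None,r=4):
    K=np.array([[f['fx'],0,f['cx']],[0,f['fy'],f['cy']],[0,0,1]])
    p=cv2.undistortPoints(np.array([[[u,v]]],float),K,np.array(f['dist_coeffs'],float))[0,0]
    ray=np.array([p[0],p[1],1]);R=np.array(f['R']);t=np.array(f['t'])
    C=-R.T@t;d=R.T@ray
    if z is not None: return C+d*(z-C[2])/d[2]
    w=f['range_z'][int(v)-r:int(v)+r+1,int(u)-r:int(u)+r+1];return C+d*np.median(w[w>0])
E
python3 - <<'E'
from plant import robot
import cv2,pickle
for n in("top","scene"):
    f=robot.grab_frame(n);pickle.dump(dict(f),open(n+'.pkl','wb'));cv2.imwrite(f'pics/{n}.png',f['image'][:,:,::-1])
print(robot.sense()['t'],robot.sense()['tcp_rot'])
E
```

```text
0.1 [-3.13984614e+00  5.05214863e-05  4.45847944e-01]
```

View pics/top.png

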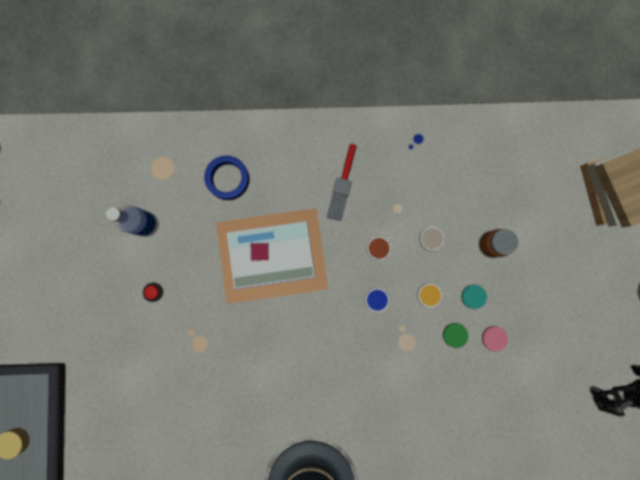

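View pics/scene.png

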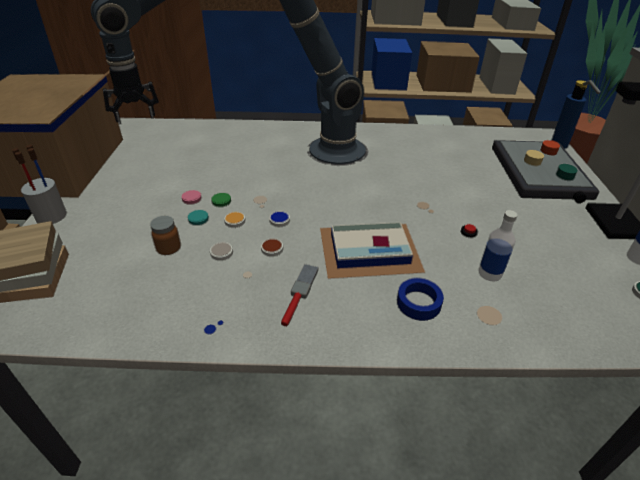

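The top view shows these items (pixels):
- **Button:** red cap at (152,292). The look-alike is a red pot on the tray, at scene (550,147).
- **Ochre pan:** (430,295). It could be confused with the yellow pot on the tray (10,443), the beige stains (406,342), (200,344) and (162,168), and the green (456,335), pink (495,338) and turquoise (474,297) pans.
- **Patch:** plum square at (260,251). It could be confused with the sienna pan (379,248).

Next I'll measure these and check them in an enlarged crop.

Run:
```python
import pickle,cv2,numpy as np
from h import world
f=pickle.load(open('top.pkl','rb'));s=pickle.load(open('scene.pkl','rb'))
for n,a,b,z in[('btn',(152,292),(469,230),.022),('ochre',(430,295),(234.5,218.5),.016),('patch',(260,251.5),(380.5,240.5),.039),('blue',(377,300),(280,217),.016),('sienna',(379,248),(272,246),.016),('turq',(474,297),(198,216),.016),('jar',(504,242),(163,224),.09),('bottle',(113,214),(510,217),.2)]:
    print(n,world(f,*a,z).round(4),world(s,*b,z).round(4),world(f,*a,r=2).round(4))
im=f['image'][:,:,::-1]
c=[cv2.resize(im[v-25:v+25,u-25:u+25],(260,260),interpolation=cv2.INTER_NEAREST) for u,v in((152,292),(430,295),(260,251))]
cv2.imwrite('pics/crop.png',np.hstack(c))
```

```text
btn [0.4851 0.3797 0.022 ] [0.4984 0.3782 0.022 ] [0.4851 0.3798 0.0216]
ochre [ 0.458  -0.3115  0.016 ] [ 0.4622 -0.3078  0.016 ] [ 0.4581 -0.3114  0.0163]
patch [0.5773 0.1088 0.039 ] [0.5751 0.1119 0.039 ] [0.5772 0.1088 0.0395]
blue [ 0.4492 -0.1784  0.016 ] [ 0.4499 -0.1742  0.016 ] [ 0.4492 -0.1784  0.0163]
sienna [ 0.5793 -0.1882  0.016 ] [ 0.5819 -0.1842  0.016 ] [ 0.5793 -0.1881  0.0167]
turq [ 0.4501 -0.4211  0.016 ] [ 0.4541 -0.4184  0.016 ] [ 0.4502 -0.4209  0.0166]
jar [ 0.581  -0.4733  0.09  ] [ 0.5889 -0.4682  0.09  ] [ 0.5809 -0.4731  0.0905]
bottle [0.6555 0.3983 0.2   ] [0.67   0.3942 0.2   ] [0.6555 0.3983 0.2001]
```

View pics/crop.png

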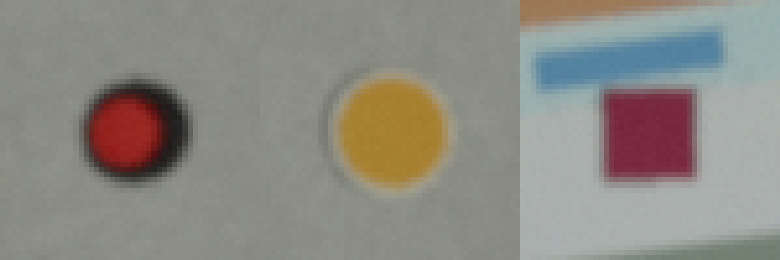

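The crop shows the red cap in its black housing, at (150.7,292.1) in the full image. The ochre disc has a white rim and sits at (429.9,294.9), and the plum square is at (259.1,251.5). The depth heights match the description (22, 16 and 39 mm), so these are the right targets. I'll go above the button and use the wrist camera to fix its centre.

```bash
cat >> h.py <<'E'
def ori(p): return [np.pi,0,np.arctan2(p[1],p[0])+np.pi/2]
def snap(robot,n):
    f=robot.grab_frame("wrist");pickle.dump(dict(f),open(n+'.pkl','wb'));cv2.imwrite(f'pics/{n}.png',f['image'][:,:,::-1]);return f
def centroid(f,m,guess,z):
    "blob of mask m nearest the guess -> pixel, area, world at height z"
    n,l,st,c=cv2.connectedComponentsWithStats(m.astype(np.uint8))
    r=[(np.linalg.norm(world(f,*c[i],z)[:2]-guess[:2]),c[i].round(1),st[i,4],world(f,*c[i],z).round(4)) for i in range(1,n) if st[i,4]>60]
    return min(r,key=lambda a:a[0])
E
python3 - <<'E'
from plant import robot
from h import *
robot.grip(0.0)
p=[0.485,0.382,.22]
robot.goto([.291,-.609,.28],ori([.291,-.609]));robot.goto(p,ori(p))
f=snap(robot,'w1');h=cv2.cvtColor(f['image'],cv2.COLOR_RGB2HSV).astype(int)
m=((h[...,0]<8)|(h[...,0]>172))&(h[...,1]>150)&(h[...,2]>60)
print(centroid(f,m,p,.022));s=robot.sense();print(s['t'],s['tcp_pos'],s['opening'],s['joint_pos'],s['wrist_force'])
E
```

```text
(np.float64(0.004223570837616425), array([320.3, 210.5]), np.int32(983), array([0.4828, 0.3856, 0.022 ]))
4.6917 [0.48556805 0.38138424 0.21990355] 0.0018135606316622417 [-0.06931084  0.58582992 -0.966959    1.67247351  0.51910786  1.16297539
 -0.50571678] [ 0.42113353 -0.4435446  -0.23739002]
```

View pics/w1.png

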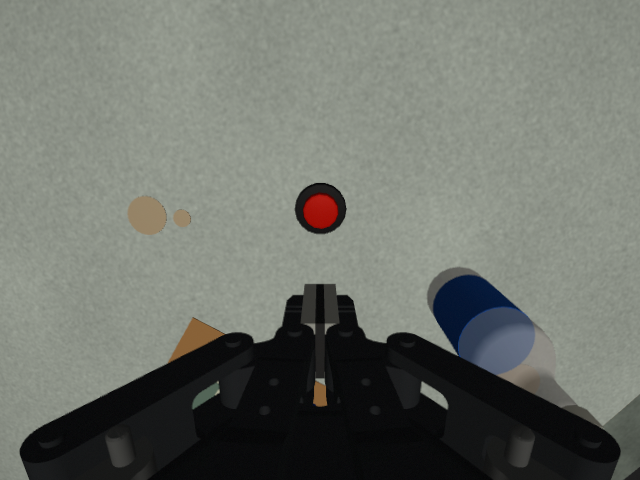

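The wrist view shows the cap at (320,210), with the bottle on the right at about (490,330) and well clear. That puts the cap at (0.483,0.386), within 4 mm of the top-camera result. I'll press at (0.484,0.384).

Run:
```python
from plant import robot
from h import *
x,y=.484,.3845
robot.move_straight([x,y,.220]);robot.move_straight([x,y,.052],vel=.12)
f0=robot.sense()['wrist_force']
print(robot.move_straight([x,y,.030],vel=.012,contact_N=12))
s=robot.sense();print(s['t'],s['tcp_pos'],s['wrist_force']-f0)
robot.sleep(.3);s=robot.sense();print(s['tcp_pos'],s['wrist_force']-f0)
```

```text
True
7.8417 [0.48395989 0.38453709 0.03486368] [-0.56467727 -1.28316539  4.27241279]
[0.48396518 0.38449166 0.03481427] [-1.40286528 -1.47320892  4.8689336 ]
```

The fingertips are at about 15.8 mm, so the button is at or near its stop. The force is only 4.9 N, so I'll push slightly further to be sure, then release and move on to the ochre pan.

Run:
```python
from plant import robot
from h import *
x,y=.484,.3845
print(robot.move_straight([x,y,.0325],vel=.01,contact_N=15))
s=robot.sense();print(s['tcp_pos'],s['wrist_force']);robot.sleep(.3);s=robot.sense();print(s['tcp_pos'],s['wrist_force'])
robot.move_straight([x,y,.22],vel=.15)
s=robot.sense();print(s['t'],s['wrist_force'])
f=snap(robot,'w2');print('button z',world(f,320,211,r=3))
p=[.458,-.311,.22]
robot.goto([.55,.1,.25],ori([.55,.1]));robot.goto(p,ori(p))
f=snap(robot,'w3');h=cv2.cvtColor(f['image'],cv2.COLOR_RGB2HSV).astype(int)
m=(h[...,0]>15)&(h[...,0]<28)&(h[...,1]>150)&(h[...,2]>60)
print(centroid(f,m,p,.016));s=robot.sense();print(s['t'],s['tcp_pos'],s['tcp_rot'])
```

```text
True
[0.48397706 0.38458531 0.03481685] [-1.03355475 -0.52627283  6.67580569]
[0.48399393 0.38458356 0.03484795] [-0.63604012 -1.78759603  6.18973202]
10.0583 [ 0.22154237 -0.08798195  0.10749233]
button z [0.48034361 0.38696718 0.02181191]
(np.float64(0.0013746449618060547), array([318.1, 216.5]), np.int32(2378), array([ 0.457, -0.31 ,  0.016]))
12.8417 [ 0.45914776 -0.30927376  0.2203286 ] [ 3.14102792e+00 -7.83189837e-04  9.77682844e-01]
```

View pics/w3.png

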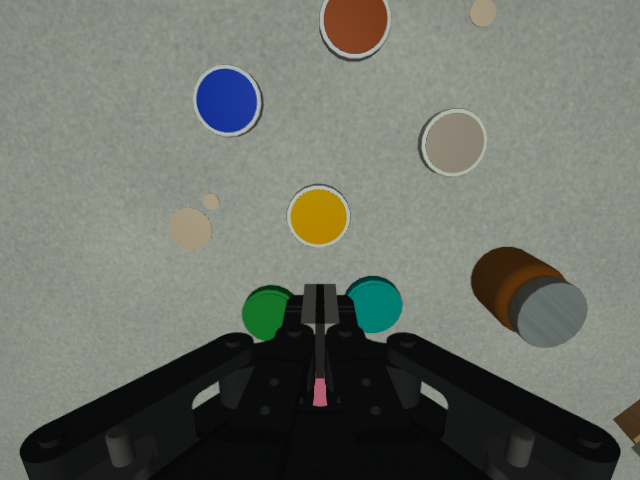

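The second push rose 15 N without moving, so the button reached its hard stop. It is back up at 22 mm. The wrist view shows ochre at (318,216), which gives (0.457,-0.310) and agrees with the top camera. I'll lower over it, hold, then go to the patch.

Run:
```python
from plant import robot
from h import *
x,y=.4575,-.3105
robot.move_straight([x,y,.22]);robot.move_straight([x,y,.065],vel=.1)
robot.sleep(3);s=robot.sense();print(s['t'],s['tcp_pos'],s['wrist_force'])
robot.move_straight([x,y,.25],vel=.15)
p=[.577,.110,.24]
robot.goto(p,ori(p))
f=snap(robot,'w4');h=cv2.cvtColor(f['image'],cv2.COLOR_RGB2HSV).astype(int)
m=(h[...,0]>155)&(h[...,0]<180)&(h[...,1]>100)&(h[...,2]>40)
print(centroid(f,m,p,.039));s=robot.sense();print(s['t'],s['tcp_pos'])
```

```text
17.7917 [ 0.45749306 -0.31049107  0.06498138] [-0.79695826  0.43370397 -0.52500026]
(np.float64(0.0026548165631268593), array([319.1, 210.4]), np.int32(2074), array([0.5759, 0.1124, 0.039 ]))
20.8333 [0.57747419 0.10803375 0.23975197]
```

View pics/w4.png

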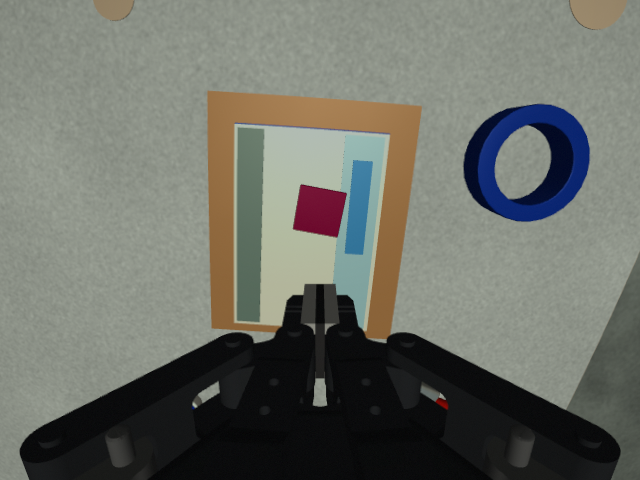

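The plum patch is at (319,210) in the wrist view, which gives (0.576,0.112). The top camera gave (0.577,0.110), so the two agree. I'll lower over it, hold and hand in.

Run:
```python
from plant import robot
from h import *
x,y=.5765,.1115
robot.move_straight([x,y,.24]);robot.move_straight([x,y,.088],vel=.1)
robot.sleep(3);s=robot.sense();print(s['t'],s['tcp_pos'],s['wrist_force'])
print(robot.close_job())
```

```text
25.75 [0.57650055 0.11151049 0.08800362] [-0.47595132  0.50431237 -0.89313588]
the job is handed in; nothing more can be done
None
```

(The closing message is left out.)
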